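# Thread the guide shaft through two air bushings

### The job

An air-bushing shaft must never go in dry: first turn the yellow lever of the air valve to half open, midway between closed (lever straight across the air line) and fully open (lever along it), and leave it there. Then take the steel shaft from its V-rests and slide it gently, without forcing it, through both bushings of the guide in turn until its leading end stands 1 to 2 cm out of the far one, leaving the other things on the table alone. Finish while still gripping the shaft in that position, spanning both bushings, so that the end collars can be fitted.

Things in the scene. Friction and masses are not known exactly. Their poses are not given: they have to be found in the camera images.
- guide: Air-bushing guide, fixed to the table: base plate 12 mm thick (its frame: x -123 to 37, y -81 to 125 mm) with two grey bushing blocks at y -35 and +35 mm, one bore line along y at x 0, z 64 mm, and at x -80 mm an aluminium manifold bar (top z 51 mm) along y with a brass valve at its +y end. Origin: under the middle between the bushings, on the table top. The shaft starts on its -y side.
- bore_entry (a point): Centre of the outer mouth of the nearer (-y) bushing, 64 mm above the table (guide frame x 0, y -46 mm); axes as the guide's. Block 40 mm wide (x), 22 mm thick (y), top z 86 mm, feet to x +-33 mm, z 26 mm; plain round bore 15 mm, right through, black rim.
- bore_exit (a point): Centre of the outer mouth of the farther (+y) bushing, 64 mm above the table (guide frame x 0, y +46 mm); axes as the guide's. Block and bore like the other; 48 mm free gap between the blocks.
- air_valve (a joint): Lever angle, rad: 0 closed (lever along the guide's -x, across the air line, towards the robot), 1.571 fully open (along the guide's -y, along the air line); grows counter-clockwise seen from above. Half open is 0.785, the middle white mark on the black dial. Stiff stem (0.12 N m), stays where it is left; starts between 0 and 0.3.
- valve_hinge (a point): On the vertical valve stem axis at the lever's mid-height, 60.5 mm above the table (guide frame x -80, y +80 mm). It turns with the lever; its -x axis points along the lever towards the grip.
- lever_grip (a point): Middle of the yellow lever sleeve, 53 mm from the stem axis, 60.5 mm above the table. Sleeve 50 mm long, 14 mm wide, 12 mm high; the lever lies level and free space is below the sleeve down to the base plate.
- shaft: Ground steel shaft, round, 12 mm diameter, 260 mm long, both ends alike, each tapering to 7 mm over the last 8 mm; about 0.2 kg. Origin at its middle, on its axis; its y axis runs along it. It starts level in the V-rests, its axis 48 mm above the table.
- v_rest: White plastic shaft rest, fixed to the table: base 50 x 176 x 8 mm with two open-topped V blocks 18 mm thick, 40 mm wide, 52 mm high, at y -66 and +66 mm; the shaft lies in them along y, free between them. Origin under its middle, on the table top.
- oil_bottle: Bystander: brown dropper bottle with black cap, 28 x 27 x 75 mm, standing. Origin at its underside.
- mirror_mount: Bystander: black mirror mount on a pedestal, 44 x 48 x 88 mm, standing. Origin at its underside.
- objective: Bystander: silver microscope objective with a black band, 28 mm diameter, 45 mm high, standing. Origin at its underside.

How it is judged:
On the way, in this order (a step that is already met when the one before it is completed fails the run):
1. the air valve stands half open (45 degrees, within 10) with the lever let go (value of joint air_valve between 0.61 and 0.96 rad and contact force between the fingers and guide below 0.1 N), for 0.2 s.
2. the shaft is held and lies through the first bushing, not yet in the other ((y of shaft in the frame of guide between -0.152 and -0.108 m or y of shaft in the frame of guide between 0.108 and 0.152 m) and x of shaft in the frame of guide between -0.02 and 0.02 m and z of shaft in the frame of guide between 0.049 and 0.079 m and angle between the y axis of shaft and the y axis of guide, either way round below 0.15 rad and contact force between the fingers and shaft above 2 N), for 0.1 s.
At the end, for the whole second after the job is handed in: The valve stands at 45 degrees within 10. The shaft lies through both bores (its axis within 4 mm and 0.05 rad of the bore line, its leading end at least 5 mm out of the farther block), is still, is gripped by the fingers with more than 5 N, and presses on the guide with less than 20 N (value of joint air_valve between 0.61 and 0.96 rad and y of shaft in the frame of guide between -0.079 and 0.079 m and x of shaft in the frame of guide between -0.004 and 0.004 m and z of shaft in the frame of guide between 0.06 and 0.068 m and angle between the y axis of shaft and the y axis of guide, either way round below 0.05 rad and contact force between the fingers and shaft above 5 N and contact force between shaft and guide below 20 N and linear speed of shaft below 0.02 m/s); the arm keeps its last pose, push and grip.
It fails at once if the shaft is forced against the guide (more than 40 N) (contact force between shaft and guide above 40 N).
It fails at once if a bystander is shifted by more than 3 cm or knocked over (distance of any of oil_bottle, mirror_mount, objective from where it was at the start of the episode above 0.03 m or angle between any of oil_bottle, mirror_mount, objective's own z axis and vertical above 0.7 rad).
It also fails if it takes over 54 s, if anything falls off the work surface, if the arm or the gripper's body presses on something with over 40 N, if the wrist force passes 120 N, or if a joint passes its speed limit or range.

### The arm

A 6-joint arm with a two-finger parallel gripper is mounted at the origin on a cart in front of the work surface, level with it; the furniture and walls round the work are solid. World frame = base frame: x ahead of the robot, y to its left, z up, the work surface at z = 0. Lengths are in m, angles in rad, forces in N, time in s.
With the tool pointing down it reaches from about 0.25 to 0.775 m from the base axis. Payload 8.9 kg.
Tool frame: the origin (TCP) lies on the centre line of the jaws, within the pads' length; the fingertips stand finger_overhang ahead of it and the grasp point (between the pads) lies 8 mm behind it (finger_overhang is the distance from the TCP to the fingertips, in m); z points along the fingers, y is the line along which they close (so a half turn about z gives the same grasp; the last joint's range is limited). The gripper opens to 85 mm and grips with 20 to 120 N. Pads are 22 mm wide; open, the fingers measure 114 mm over their backs; the gripper's body (76 mm by 85 mm) begins 54 mm behind the grasp point. The pads swing forward as they close: fully open they stand 13 mm farther back than shut.
Start: joints at [1.034, 0.291, -0.153, 1.127, 0, 1.431], TCP at [0.203, 0.484, 0.242] pointing down, gripper open.
Joint ranges: [-2.52, 2.52], [-0.91, 1.74], [-1.3, 1.37], [-1.96, 2.02], [-1.52, 1.47], [-3.14, 3.14]. Speed limits (rad/s): [2.22, 2.22, 2.79, 3.14, 3.14, 3.14].

### API

Orientations are given as a 3x3 rotation matrix whose columns are the frame's x, y, z axes.
In Python, from station import get_obs, get_image, sign_off, outline_of, place_of, finger_overhang gives the robot as it stands.
- The arm moves only by the shell command python3 -m pendant 'ROWS'. ROWS is JSON, a list of rows, each an object of numbers: "hand": the opening, from 0 (shut) to 1 (fully open); "dx", "dy", "dz": the shift along the tool's x, y, z in cm; "twist": the turn about the tool's z in rad. In form: [{"hand": .., "dx": .., "dy": .., "dz": .., "twist": ..}, ...]. A call has exactly 10 rows; each row shifts and turns the commanded pose from where the row before left it, along the tool's axes as they then stand; what a row does not reach is not made up. A row lasts 1/12 s, in which the tool goes at most 41.7 mm and 7.16 degrees, less where a joint would pass 70% of its speed; a pose out of reach is approached as far as the arm can. A call with a gripper value outside its range is refused whole. The fingers move at their own pace and stop on an object; the grip force is fixed at half the most. Time passes only in rows, so rows that do not move let the fingers close, or fill a call up. It gives the time, the measured TCP pose, the force, the opening and the grip force at its end, in the units of the state.
- get_obs(): the state, without advancing time (a new reading comes with each control period).
- get_image(name): name is "scene" or "side" or "wrist"; returns a dict with "image" (480x640x3 uint8, red, green, blue), "depth" (480x640 float32, m along the optical axis (not along the pixel's ray), 0 where there is no reading), "mtx" (3x3 intrinsics, pixels), "R" (3x3) and "t" (3): a world point X has camera coordinates R X + t. Camera axes: x right, y down, z forward; pixel columns grow to the right and rows downward; lengths in m; the calibration is good to about 2 mm. The wrist camera is an equidistant fisheye: a pixel r from the principal point sees the ray r / f radians off the axis. A picture is of the moment at which its call begins.
- sign_off(): hands the job in; it is judged then, once.
Trained networks look in a picture, given as the dict that the camera call returned (one of the last four; its "shot" number tells which), for a name from the list of things; names that differ only in an ending like _2 or _b are one class to them, and where a whole thing is asked for, a point or a joint stands for the part that bears it (a point fixed in the world has none). Each returns a list of dicts, best first, with "score" (0 to 1); they miss things now and then, are a little off and sometimes report something else, mostly with a low value. They report only what shows in the picture. A call takes as long as a camera call.
- outline_of(picture, label): "mask" (480x640 bool, what is visible of it) and "extent" ([left, top, width, height] as shares, 0 to 1, of the picture: columns of its width, rows of its height, round what is visible of it).
- place_of(picture, label): "xy" ([column, row] as shares, 0 to 1, of the picture: columns of its width, rows of its height: a listed point, or the origin of a listed thing).
The state is a dict: "t": time; "joints": joint angles; "joint_vel": joint speeds; "joint_torque": joint torques, N m; "eef_pos": TCP position; "orientation": TCP orientation; "ft_force": force on the tool from outside, world axes, zero at the start; "torque": the same for the moment, N m; "finger_gap": finger opening in m; "gripper_force": force on a finger pad.
Only numpy, scipy, OpenCV 4.12 (cv2) and the standard library are available. Lean on these libraries where they do the work, as an engineer would, in place of code of your own. Each camera call takes 0.05 s, during which the arm holds its last target. There are 200 camera calls.

## Working session

There is one attempt and no reset: what is moved stays moved. The work goes in short steps, Python scripts to look and compute and a shell command to move; the robot and the scene stay as the last step left them, time stands still between calls to the robot, and variables do not carry over. Pictures are saved under pics/ and viewed, at most 10 in all, crops included, and the job is handed in when it is done.

```bash
ls; mkdir -p pics; cat > h.py <<'E'
import numpy as np, cv2
from station import *
def px(p,xy): return np.array(xy)*[p["image"].shape[1],p["image"].shape[0]]
def ray(p,uv):
    K=p["mtx"]; d=np.array([(uv[0]-K[0,2])/K[0,0],(uv[1]-K[1,2])/K[1,1],1.])
    R=np.array(p["R"]);t=np.array(p["t"])
    return -R.T@t, R.T@d
def atz(p,uv,z):
    o,d=ray(p,uv); return o+d*(z-o[2])/d[2]
def tri(a,ua,b,ub):
    o1,d1=ray(a,ua);o2,d2=ray(b,ub)
    s=np.linalg.lstsq(np.c_[d1,-d2],o2-o1,rcond=None)[0]
    x,y=o1+d1*s[0],o2+d2*s[1]; return (x+y)/2,np.linalg.norm(x-y)
def save(p,n): cv2.imwrite("pics/"+n,p["image"][:,:,::-1])
E
python3 - <<'E'
from h import *
np.set_printoptions(precision=4,suppress=True)
o=get_obs(); print(o["t"],o["eef_pos"],o["orientation"],finger_overhang() if callable(finger_overhang) else finger_overhang)
P={n:get_image(n) for n in("scene","side")}
Z=dict(guide=0,bore_entry=.064,bore_exit=.064,valve_hinge=.0605,lever_grip=.0605,shaft=.048,v_rest=0,oil_bottle=0,mirror_mount=0,objective=0)
for n,p in P.items():
    save(p,n+"0.png"); print(n,"cam",-np.array(p["R"]).T@p["t"])
for l,z in Z.items():
    u={}
    for n,p in P.items():
        r=place_of(p,l)[:2]
        for q in r: print(l,n,round(q["score"],2),px(p,q["xy"]),atz(p,px(p,q["xy"]),z))
        if r:u[n]=px(p,r[0]["xy"])
    if len(u)==2: print("   tri",*tri(P["scene"],u["scene"],P["side"],u["side"]))
E
```

```text
pics
0.0 [0.2032 0.4837 0.2417] [[-0.9219  0.3874 -0.0007]
 [ 0.3874  0.9219 -0.0011]
 [ 0.0002 -0.0013 -1.    ]] 0.011
scene cam [ 0.2119 -0.5769  0.7835]
side cam [ 0.3257 -0.7741  0.7433]
guide scene 0.63 [288.896 226.704] [0.5445 0.1941 0.    ]
guide side 0.72 [310.016 225.6  ] [0.5399 0.1893 0.    ]
   tri [0.5419 0.1915 0.0004] 0.004856501976734461
bore_entry scene 0.71 [288.   216.48] [0.5301 0.1618 0.064 ]
bore_exit scene 0.93 [279.168 195.216] [0.5445 0.2379 0.064 ]
bore_exit side 0.68 [308.608 196.8  ] [0.5475 0.228  0.064 ]
   tri [0.5565 0.2678 0.0373] 0.0006280226486327355
valve_hinge scene 0.46 [240.576 195.696] [0.4668 0.2839 0.0605]
valve_hinge side 0.18 [277.312 336.816] [ 0.3837 -0.2027  0.0605]
   tri [ 0.2422 -0.789   0.8715] 0.20823284938650408
lever_grip scene 0.72 [223.104 201.696] [0.4235 0.2833 0.0605]
lever_grip side 0.56 [256.512 194.784] [0.4188 0.2806 0.0605]
   tri [0.4197 0.2737 0.0667] 0.0043387854662184176
shaft scene 0.79 [304.128 373.296] [ 0.3881 -0.1897  0.048 ]
shaft side 0.73 [280.576 334.416] [ 0.3917 -0.1882  0.048 ]
shaft side 0.38 [256.576 1
[... 227 characters left out ...]
281.792 358.608] [ 0.3873 -0.2065  0.    ]
   tri [ 0.3756 -0.4227  0.4122] 0.16663775909421777
oil_bottle scene 0.64 [336.576 240.816] [0.619 0.099 0.   ]
oil_bottle scene 0.63 [307.328 391.104] [ 0.3887 -0.1978  0.    ]
oil_bottle side 0.61 [353.472 240.72 ] [0.6296 0.0984 0.    ]
   tri [ 0.6358  0.1231 -0.0244] 0.0077500435777577295
mirror_mount scene 0.84 [336.32  210.912] [0.6701 0.1886 0.    ]
mirror_mount side 0.7 [357.824 215.424] [0.6742 0.1982 0.    ]
   tri [0.6655 0.1785 0.0128] 0.005282171912205584
objective scene 0.77 [367.168 279.504] [ 0.6175 -0.0326  0.    ]
objective side 0.7 [367.488 277.008] [ 0.6198 -0.036   0.    ]
   tri [ 0.6247 -0.023  -0.0134] 0.0006504412954886398
```

```bash
python3 - <<'E'
import cv2
a=cv2.imread("pics/scene0.png")[150:450,130:430]
cv2.imwrite("pics/c0.png",cv2.resize(a,(600,600),interpolation=cv2.INTER_CUBIC))
E
```

```text
(no output)
```

View pics/c0.png

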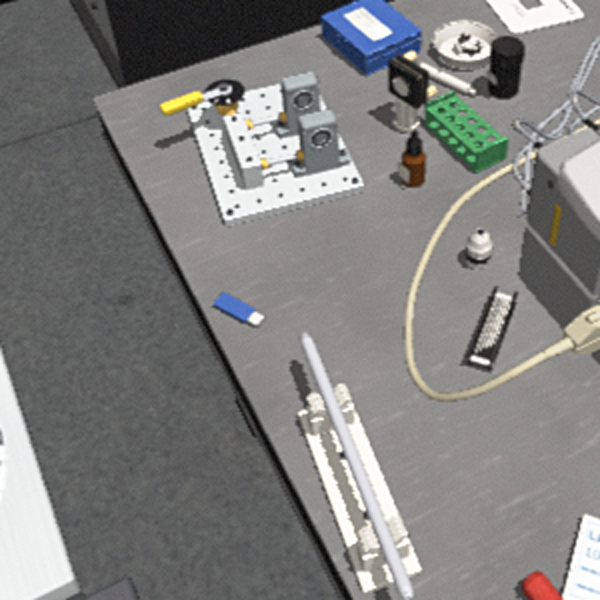

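View pics/side0.png

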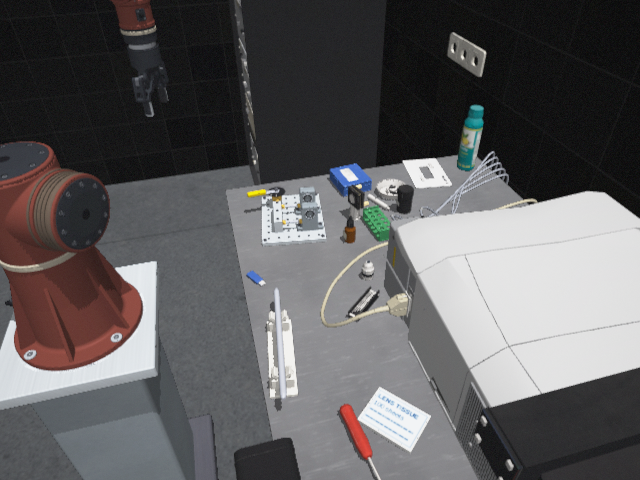

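The crop shows the guide at upper centre. Its yellow lever is at crop (182,102), which is about (221,201) in the full image, and its block bores are at crop (305,100) and (320,138). The shaft runs from crop (307,340) to (405,590). The side view matches, with the lever at (257,193) and the shaft from (277,292) to (282,400). Next I'll refine the poses from depth.

```bash
cat >> h.py <<'E'
def cloud(p,mask=None):
    d=p["depth"]; m=(d>0) if mask is None else (d>0)&mask
    v,u=np.nonzero(m); K=np.array(p["mtx"]); z=d[v,u]
    c=np.c_[(u-K[0,2])/K[0,0]*z,(v-K[1,2])/K[1,1]*z,z]
    return (c-np.array(p["t"]))@np.array(p["R"])
E
python3 - <<'E'
from h import *
np.set_printoptions(precision=4,suppress=True)
for n in("scene","side"):
    p=get_image(n); X=cloud(p)
    a=X[(abs(X[:,0]-.5)<.14)&(abs(X[:,1]-.2)<.16)]
    print(n,np.histogram(a[:,2]*1000,bins=np.arange(-8,100,4)))
    for lo,hi,nm in((.080,.092,"blocks"),(.006,.017,"plate"),(.046,.056,"manif"),(.0585,.075,"lever")):
        q=a[(a[:,2]>lo)&(a[:,2]<hi)]
        if len(q)<5: continue
        r=cv2.minAreaRect((q[:,:2]*1000).astype(np.float32)); print(nm,len(q),r,"med z",np.median(q[:,2]))
    for l in("shaft","guide","v_rest"):
        for o in outline_of(p,l)[:1]:
            q=cloud(p,o["mask"]); print(l,o["score"],len(q))
            if l=="shaft":
                q=q[(q[:,2]>.03)&(q[:,2]<.07)]
                f=cv2.fitLine(q[:,:2].astype(np.float32),cv2.DIST_HUBER,0,.01,.01).ravel(); s=(q[:,:2]-f[2:])@f[:2]
                print("dir",f[:2],"ends",f[2:]+f[:2]*s.min(),f[2:]+f[:2]*s.max(),"len",np.ptp(s),"ztop",np.percentile(q[:,2],90))
            if l=="guide":
                q=q[(q[:,2]>.006)&(q[:,2]<.017)]
                r=cv2.minAreaRect((q[:,:2]*1000).astype(np.float32)); print(r)
E
```

```text
scene (array([ 256, 5290, 1416,  170, 1684,  696,  101,  139,   87,   73,  119,
        174,  142,  264,  145,  214,  166,  119,  112,   57,   54,   60,
        101,  153,    1,    0]), array([-8, -4,  0,  4,  8, 12, 16, 20, 24, 28, 32, 36, 40, 44, 48, 52, 56,
       60, 64, 68, 72, 76, 80, 84, 88, 92, 96]))
blocks 255 ((538.2091064453125, 196.0844268798828), (93.54148864746094, 39.379676818847656), 81.09174346923828) med z 0.0844370369945501
plate 2514 ((500.1546630859375, 189.79440307617188), (297.5447692871094, 279.5301513671875), 89.95671081542969) med z 0.01112174794353184
manif 530 ((505.7282409667969, 189.48550415039062), (128.5330810546875, 279.2512512207031), 28.053640365600586) med z 0.05004827032792838
lever 382 ((522.185546875, 203.78958129882812), (80.56121826171875, 298.424072265625), 42.8413200378418) med z 0.06476162868817859
shaft 0.83 1130
dir [0.135  0.9908] ends [ 0.3692 -0.3244] [ 0.4042 -0.0671] len 0.2596425869049228 ztop 0.053783385828907654
guide 0.66 4689
((500.0960693359375, 226.48956298828125), (210.20916748046875, 160.0437469482422), 80.95958709716797)
v_
[... 434 characters left out ...]
) med z 0.08413756612441714
plate 1801 ((497.11993408203125, 189.7738037109375), (274.8543395996094, 296.8438415527344), 0.26424384117126465) med z 0.011095119163142701
manif 346 ((508.8949279785156, 187.4775848388672), (129.79940795898438, 272.9601745605469), 26.85572624206543) med z 0.05061466662122826
lever 283 ((522.911376953125, 206.48419189453125), (83.16242980957031, 301.54638671875), 43.16498947143555) med z 0.06428519944509788
shaft 0.56 657
dir [0.138  0.9904] ends [ 0.3698 -0.3248] [ 0.405  -0.0718] len 0.2553943293859688 ztop 0.053924829103989505
guide 0.78 3397
((500.32354736328125, 226.57650756835938), (211.55699157714844, 159.0711669921875), 80.94886779785156)
v_rest 0.59 1844
```

```bash
cat >> h.py <<'E'
G0=np.array([.5385,.197]); GA=np.deg2rad(81.0)   # guide origin, angle of its y axis
def g2w(x,y): return G0+x*np.array([np.sin(GA),-np.cos(GA)])+y*np.array([np.cos(GA),np.sin(GA)])
def plan(xy,z,yaw_deg,n,start=None):
    """constant rows (cm, rad) that bring the TCP to xy,z with tool y at yaw_deg"""
    o=get_obs(); p=np.array(o["eef_pos"]); R=np.array(o["orientation"])
    a=(np.deg2rad(yaw_deg)-np.arctan2(R[1,1],R[0,1])+np.pi)%(2*np.pi)-np.pi
    M=np.zeros((2,2)); x0=np.arctan2(R[1,0],R[0,0])
    for k in range(n):
        t=x0+k*a/n; M+=np.array([[np.cos(t),np.sin(t)],[np.sin(t),-np.cos(t)]])
    d=np.linalg.solve(M,np.array(xy)-p[:2])*100
    print(f"n={n} dx={d[0]:.3f} dy={d[1]:.3f} dz={(p[2]-z)*100/n:.3f} twist={-a/n:.4f} | step {np.hypot(*d):.2f}cm")
E
python3 - <<'E'
from h import *
np.set_printoptions(precision=4,suppress=True)
p=get_image("side"); X=cloud(p); q=X[(X[:,2]>.12)&(X[:,2]<.45)&(X[:,1]>-.1)&(X[:,0]>.3)&(X[:,0]<.75)&(X[:,1]<.8)]
print(len(q), q.min(0),q.max(0)); print(np.percentile(q,[5,50,95],axis=0))
H=g2w(-.08,.08); print("hinge",H, "grip45",g2w(-.08-.053*.7071,.08-.053*.7071))
p=get_image("scene");im=cv2.cvtColor(p["image"],cv2.COLOR_RGB2HSV)
m=cv2.inRange(im,(20,150,80),(35,255,255))>0
q=cloud(p,m); q=q[(q[:,2]>.045)&(q[:,2]<.08)&(abs(q[:,0]-.43)<.06)&(abs(q[:,1]-.28)<.06)]
r=cv2.minAreaRect((q[:,:2]*1000).astype(np.float32)); print("sleeve",len(q),r,np.median(q[:,2]))
L=np.array(r[0])/1000; d=L-H; lv=np.degrees(np.arctan2(d[1],d[0])); print("radius",np.hypot(*d),"lever ang",lv%360,"joint",np.deg2rad((lv-np.degrees(GA)-90)%360))
plan([.45,.26],.2,97,9)
E
```

```text
318 [ 0.6416 -0.0999  0.1208] [0.7496 0.016  0.1795]
[[ 0.6429 -0.0969  0.1267]
 [ 0.6569 -0.0793  0.1745]
 [ 0.7403 -0.0034  0.1778]]
hinge [0.472  0.2885] grip45 [0.4291 0.2574]
sleeve 121 ((418.0750427246094, 285.8702392578125), (46.8560676574707, 16.497556686401367), 5.373287200927734) 0.06400899269744569
radius 0.05399019329828798 lever ang 182.82356282953086 joint 0.20636010069173
n=9 dx=-3.150 dy=-2.022 dz=0.470 twist=-0.0578 | step 3.74cm
```

```bash
python3 - <<'E'
from h import *
plan([.418,.286],.16,94,9)
E
```

```text
n=9 dx=-2.782 dy=-1.726 dz=0.915 twist=-0.0520 | step 3.27cm
```

```bash
python3 -m pendant '[{"hand":0.35,"dx":-2.78,"dy":-1.73,"dz":0.9,"twist":-0.052},{"hand":0.35,"dx":-2.78,"dy":-1.73,"dz":0.9,"twist":-0.052},{"hand":0.35,"dx":-2.78,"dy":-1.73,"dz":0.9,"twist":-0.052},{"hand":0.35,"dx":-2.78,"dy":-1.73,"dz":0.9,"twist":-0.052},{"hand":0.35,"dx":-2.78,"dy":-1.73,"dz":0.9,"twist":-0.052},{"hand":0.35,"dx":-2.78,"dy":-1.73,"dz":0.9,"twist":-0.052},{"hand":0.35,"dx":-2.78,"dy":-1.73,"dz":0.9,"twist":-0.052},{"hand":0.35,"dx":-2.78,"dy":-1.73,"dz":0.9,"twist":-0.052},{"hand":0.35,"dx":-2.78,"dy":-1.73,"dz":0.9,"twist":-0.052},{"hand":0.35,"dx":0,"dy":0,"dz":0,"twist":0}]'
python3 - <<'E'
from h import *
np.set_printoptions(precision=4,suppress=True)
p=get_image("wrist"); save(p,"w1.png"); print(p["mtx"],-np.array(p["R"]).T@p["t"]); print(p["R"])
for l in("lever_grip","valve_hinge","bore_entry","bore_exit"):
    for q in place_of(p,l)[:2]: print(l,round(q["score"],2),px(p,q["xy"]))
E
```

```text
t: 2.43
eef_pos: [0.4217, 0.2829, 0.16]
orientation: [[-0.998, -0.069, 0.001], [-0.069, 0.998, -0.001], [-0.001, -0.001, -1.0]]
ft_force: [0.0, -1.0, 0.6]
finger_gap: 0.03
gripper_force: 0.0
[[371.6483   0.     321.086 ]
 [  0.     371.6483 239.6344]
 [  0.       0.       1.    ]] [0.3441 0.2774 0.2907]
[[-0.0679  0.9977 -0.0001]
 [ 0.9509  0.0648  0.3026]
 [ 0.3019  0.0204 -0.9531]]
lever_grip 0.8 [331.072 241.392]
valve_hinge 0.7 [332.032 313.488]
bore_entry 0.82 [153.792 365.712]
```

View pics/w1.png

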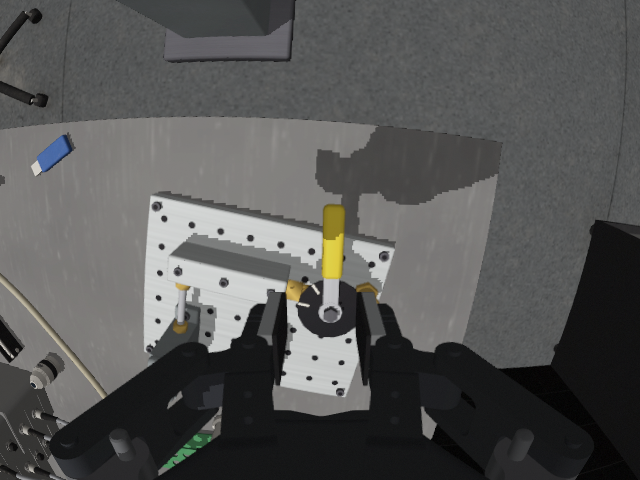

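The wrist view shows the lever pointing up the picture. The stem is near (331,313) and the sleeve runs from (334,206) to (333,277), with the fingers either side of the stem.

```bash
cat >> h.py <<'E'
def fray(p,uv):
    K=np.array(p["mtx"]); e=(np.array(uv,float)-K[:2,2])/K[0,0]; r=np.hypot(*e); R=np.array(p["R"])
    d=np.r_[np.sin(r)*e/r,np.cos(r)]; return -R.T@np.array(p["t"]),R.T@d
def fatz(p,uv,z):
    o,d=fray(p,uv); return o+d*(z-o[2])/d[2]
E
python3 - <<'E'
from h import *
np.set_printoptions(precision=4,suppress=True)
p=get_image("wrist"); print("want hinge",g2w(-.08,.08))
im=cv2.cvtColor(p["image"],cv2.COLOR_RGB2HSV)
m=cv2.inRange(im,(20,150,80),(35,255,255)); m[:190]=0;m[290:]=0;m[:,:300]=0;m[:,360:]=0
v,u=np.nonzero(m); q=np.array([fatz(p,(a,b),.0665) for a,b in zip(u,v)])
r=cv2.minAreaRect((q[:,:2]*1000).astype(np.float32)); print("sleeve",r)
h=fatz(p,(331.5,313.5),.068)[:2];L=np.array(r[0])/1000; d=L-h; lv=np.degrees(np.arctan2(d[1],d[0]))%360
print("hinge",h,"radius",np.hypot(*d),"ang",lv,"joint",np.deg2rad(lv-171))
plan(L,.064,lv-90,8)
E
```

```text
want hinge [0.472  0.2885]
sleeve ((418.4595031738281, 292.0105285644531), (53.4907112121582, 39.615821838378906), 3.8015382289886475)
hinge [0.4629 0.2965] radius 0.044657073863041276 ang 185.74472675194224 joint 0.25734402912828125
n=8 dx=-0.023 dy=0.069 dz=1.220 twist=-0.0036 | step 0.07cm
```

```bash
python3 - <<'E'
from h import *
np.set_printoptions(precision=4,suppress=True)
p=get_image("wrist"); R=np.array(p["R"]);t=np.array(p["t"]);K=np.array(p["mtx"])
def proj(X):
    c=R@X+t; r=np.arctan2(np.hypot(c[0],c[1]),c[2]); return K[:2,2]+K[0,0]*r*c[:2]/np.hypot(c[0],c[1])
for n,x,y,z in(("cornerA",-.123,-.081,.012),("cornerB",-.123,.125,.012),("cornerC",.037,.125,.012),("hinge",-.08,.08,.0605),("hinge top",-.08,.08,.068),("manif mid",-.08,0,.051)):
    print(n,proj(np.r_[g2w(x,y),z]))
for uv in((152,193),(394,243),(343,397)): print(uv,fatz(p,uv,.012))
for a in((332,215),(332,240),(332,270),(331,313)): print(a,p["depth"][a[1],a[0]])
im=cv2.cvtColor(p["image"],cv2.COLOR_RGB2HSV)
m=cv2.inRange(im,(24,150,80),(35,255,255)); m[:190]=0;m[282:]=0;m[:,:315]=0;m[:,:315]=0;m[:,350:]=0
v,u=np.nonzero(m); q=np.array([fatz(p,(a,b),.0665) for a,b in zip(u,v)])
print(u.min(),u.max(),v.min(),v.max());r=cv2.minAreaRect((q[:,:2]*1000).astype(np.float32)); print("sleeve",r)
E
```

```text
cornerA [142.0781 200.4959]
cornerB [385.0818 253.8616]
cornerC [337.0734 401.1183]
hinge [318.8258 318.7847]
hinge top [318.7823 324.0923]
manif mid [213.1844 289.1219]
(152, 193) [0.3977 0.146  0.012 ]
(394, 243) [0.4269 0.3459 0.012 ]
(343, 397) [0.5887 0.32   0.012 ]
(332, 215) 0.23334695
(332, 240) 0.2380708
(332, 270) 0.2455631
(331, 313) 0.2622621
316 338 211 281
sleeve ((415.68011474609375, 289.9245910644531), (47.77985763549805, 13.225481986999512), 2.664323568344116)
```

```bash
cat >> h.py <<'E'
def fcloud(p):
    K=np.array(p["mtx"]);d=p["depth"]; v,u=np.nonzero(d>0); e=np.c_[u-K[0,2],v-K[1,2]]/K[0,0]; r=np.hypot(*e.T)+1e-9
    dr=np.c_[np.sin(r)[:,None]*e/r[:,None],np.cos(r)]; c=dr/dr[:,2:]*d[v,u][:,None]
    return (c-np.array(p["t"]))@np.array(p["R"]),u,v
E
python3 - <<'E'
from h import *
np.set_printoptions(precision=4,suppress=True)
p=get_image("wrist"); X,u,v=fcloud(p)
s=(abs(X[:,2])<.02)&(X[:,0]>.3)&(X[:,0]<.75)&(X[:,1]<.4)&(X[:,1]>-.2)&(v<330)
for nm,s in(("table",(abs(X[:,2])<.008)&s),("plate",s&(X[:,2]>.008)&(X[:,2]<.019))):
    q=X[s]; f=np.linalg.lstsq(np.c_[q[:,:2],np.ones(len(q))],q[:,2],rcond=None)[0]; print(nm,len(q),f,np.median(q[:,2]))
o=get_obs(); print(o["eef_pos"])
for n in("scene","side"):
    p=get_image(n); X=cloud(p); q=X[(abs(X[:,0]-.42)<.07)&(abs(X[:,1]-.283)<.07)&(X[:,2]>.12)&(X[:,2]<.18)]
    print(n,len(q)); 
    for lo in np.arange(.135,.18,.01):
        k=q[(q[:,2]>=lo)&(q[:,2]<lo+.01)]
        if len(k): print(lo,len(k),k.min(0),k.max(0),k.mean(0))
p=get_image("scene");save(p,"scene1.png")
a=p["image"][130:280,150:350,::-1]; cv2.imwrite("pics/s1c.png",cv2.resize(a,(800,600),interpolation=cv2.INTER_CUBIC))
R=np.array(p["R"]);t=np.array(p["t"]);K=np.array(p["mtx"])
Q=np.array(o["orientation"])
for b in((0,0,0),(0,0,.011),(0,.015,.011),(0,-.015,.011)):
    c=K@(R@(np.array(o["eef_pos"])+Q@b)+t); print("tcp proj",b,c[:2]/c[2],"crop",(c[:2]/c[2]-[150,130])*4)
E
```

```text
table 65054 [-0.0013  0.0002 -0.0006] -0.0012566820590246257
plate 14459 [0.0001 0.0032 0.0105] 0.01109736680397203
[0.4172 0.2864 0.1617]
scene 169
0.14500000000000002 20 [0.4064 0.2603 0.1496] [0.4308 0.3046 0.1549] [0.4156 0.2775 0.1526]
0.15500000000000003 52 [0.406  0.2536 0.1557] [0.4294 0.3064 0.1646] [0.415  0.2718 0.1606]
0.16500000000000004 60 [0.4054 0.2531 0.1651] [0.4306 0.3052 0.1749] [0.414  0.2729 0.17  ]
0.17500000000000004 37 [0.4056 0.2538 0.1751] [0.4295 0.3028 0.1797] [0.4164 0.2706 0.1776]
side 109
0.14500000000000002 13 [0.4064 0.2606 0.1473] [0.4295 0.3029 0.1544] [0.4169 0.2735 0.1518]
0.15500000000000003 37 [0.4056 0.2541 0.1553] [0.43   0.3046 0.1648] [0.4161 0.2689 0.1607]
0.16500000000000004 36 [0.4061 0.2522 0.1653] [0.4305 0.304  0.1744] [0.4175 0.2655 0.1694]
0.17500000000000004 23 [0.4064 0.2553 0.175 ] [0.4294 0.3016 0.1798] [0.4171 0.2645 0.1776]
tcp proj (0, 0, 0) [212.9526 165.7481] crop [251.8103 142.9923]
tcp proj (0, 0, 0.011) [213.7699 169.9025] crop [255.0796 159.6099]
tcp proj (0, 0.015, 0.011) [210.9536 166.4437] crop [243.8144 145.7746]
tcp proj (0, -0.015, 0.011) [216.6347 173.4208] crop [266.5388 173.6833]
```

View pics/s1c.png

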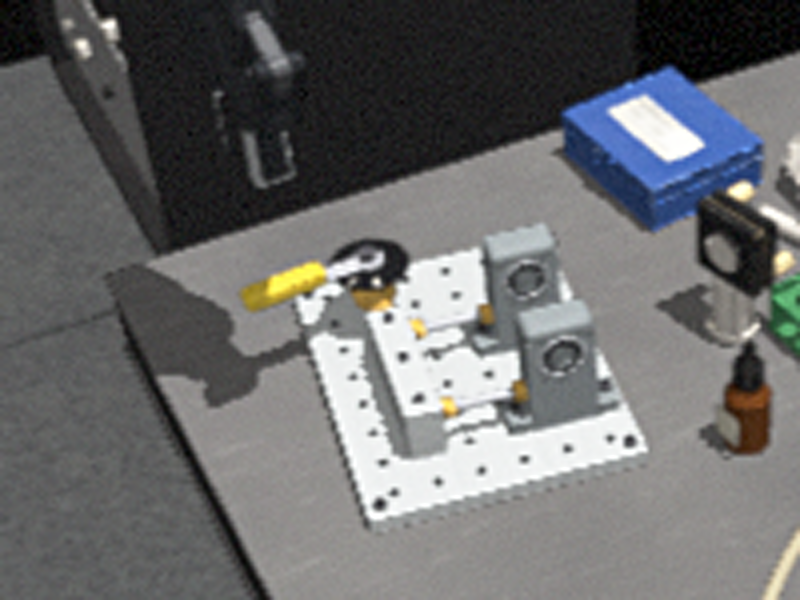

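The scene crop shows the fingers above the lever. My wrist pixels came from a frame taken before the arm had settled, so I'll measure again with it at rest.

```bash
python3 - <<'E'
from h import *
np.set_printoptions(precision=4,suppress=True)
print(get_obs()["eef_pos"])
p=get_image("wrist"); X,u,v=fcloud(p); s=(v<300)&(abs(X[:,0]-.5)<.14)&(abs(X[:,1]-.22)<.16)
im=cv2.cvtColor(p["image"],cv2.COLOR_RGB2HSV); yel=(cv2.inRange(im,(24,150,80),(35,255,255))>0)[v,u]
R=lambda q:cv2.minAreaRect((q[:,:2]*1000).astype(np.float32))
q=X[s&yel&(X[:,2]>.06)&(X[:,2]<.072)]; r=R(q); print("sleeve top",len(q),r,np.median(q[:,2]))
q=X[s&(X[:,2]>.007)&(X[:,2]<.017)]; print("plate edge near side angle"); 
for uv in ("lever_grip","valve_hinge","bore_entry","guide"):
    for a in place_of(p,uv)[:1]: print(uv,a["score"],fatz(p,px(p,a["xy"]),{"guide":0,"bore_entry":.064}.get(uv,.0605)), "exp", {"valve_hinge":g2w(-.08,.08),"bore_entry":g2w(0,-.046),"guide":G0}.get(uv))
# corners A,B by template-free: corner finder of plate mask
m=np.zeros((480,640),np.uint8); k=(X[:,2]>.006)&(X[:,0]>.36)&(X[:,0]<.62)&(X[:,1]>.1)&(X[:,1]<.36)&(X[:,2]<.017); m[v[k],u[k]]=255
q=X[k]; e=np.array([q[:,:2]@w for w in ([-1,-1],[-1,.4],[.5,1])]); print("corners A,B,C",q[e.argmax(1)], "exp",g2w(-.123,-.081),g2w(-.123,.125),g2w(.037,.125))
plan(np.array(r[0])/1000,.064,94.5,8)
E
```

```text
[0.4174 0.2861 0.1615]
sleeve top 1431 ((417.2908630371094, 290.1852722167969), (48.3040657043457, 13.563549995422363), 3.8018829822540283) 0.06536809723553089
plate edge near side angle
lever_grip 0.72 [0.5372 0.15   0.0605] exp None
valve_hinge 0.81 [0.4687 0.2918 0.0605] exp [0.472  0.2885]
bore_entry 0.6 [0.5332 0.1523 0.064 ] exp [0.5313 0.1516]
guide 0.86 [0.538  0.2029 0.    ] exp [0.5385 0.197 ]
corners A,B,C [[0.4041 0.1399 0.0081]
 [0.4357 0.3429 0.0102]
 [0.5921 0.3181 0.0101]] exp [0.4043 0.1362] [0.4366 0.3397] [0.5946 0.3147]
n=8 dx=0.001 dy=0.056 dz=1.217 twist=-0.0010 | step 0.06cm
```

```bash
python3 -m pendant '[{"hand":0.35,"dx":0,"dy":0.2,"dz":1.2,"twist":0},{"hand":0.35,"dx":0,"dy":0,"dz":1.2,"twist":0},{"hand":0.35,"dx":0,"dy":0,"dz":1.2,"twist":0},{"hand":0.35,"dx":0,"dy":0,"dz":1.2,"twist":0},{"hand":0.35,"dx":0,"dy":0,"dz":1.2,"twist":0},{"hand":0.35,"dx":0,"dy":0,"dz":1.2,"twist":0},{"hand":0.35,"dx":0,"dy":0,"dz":1.2,"twist":0},{"hand":0.35,"dx":0,"dy":0,"dz":1.2,"twist":0},{"hand":0.2,"dx":0,"dy":0,"dz":0,"twist":0},{"hand":0.2,"dx":0,"dy":0,"dz":0,"twist":0}]'
python3 - <<'E'
from h import *
np.set_printoptions(precision=4,suppress=True)
o=get_obs();print(o["eef_pos"],o["ft_force"],o["finger_gap"])
for i in range(4): get_image("side")
p=get_image("scene");a=p["image"][150:250,180:313,::-1]; cv2.imwrite("pics/s2c.png",cv2.resize(a,(798,600),interpolation=cv2.INTER_CUBIC))
o=get_obs();print(o["eef_pos"],o["ft_force"],o["finger_gap"])
# arc about the hinge to lever angle 216 deg
H=(np.array([.472,.2885])+[.4690,.2918])/2
r=np.hypot(*(np.array(o["eef_pos"][:2])-H)); print("r",r)
plan(H+r*np.array([np.cos(np.deg2rad(216)),np.sin(np.deg2rad(216))]),o["eef_pos"][2],126,8)
E
```

```text
t: 4.07
eef_pos: [0.4172, 0.2876, 0.065]
orientation: [[-0.998, -0.07, -0.001], [-0.07, 0.998, -0.0], [0.001, -0.0, -1.0]]
ft_force: [0.8, -0.5, 0.7]
finger_gap: 0.0171
gripper_force: 0.0
[0.4172 0.2876 0.065 ] [ 0.8443 -0.4995  0.7154] 0.01711972440937973
[0.4181 0.2879 0.066 ] [ 0.7623  0.1789 -0.5448] 0.01729273015194913
r 0.052414154470343505
n=8 dx=-0.008 dy=-0.383 dz=0.000 twist=-0.0698 | step 0.38cm
```

View pics/s2c.png

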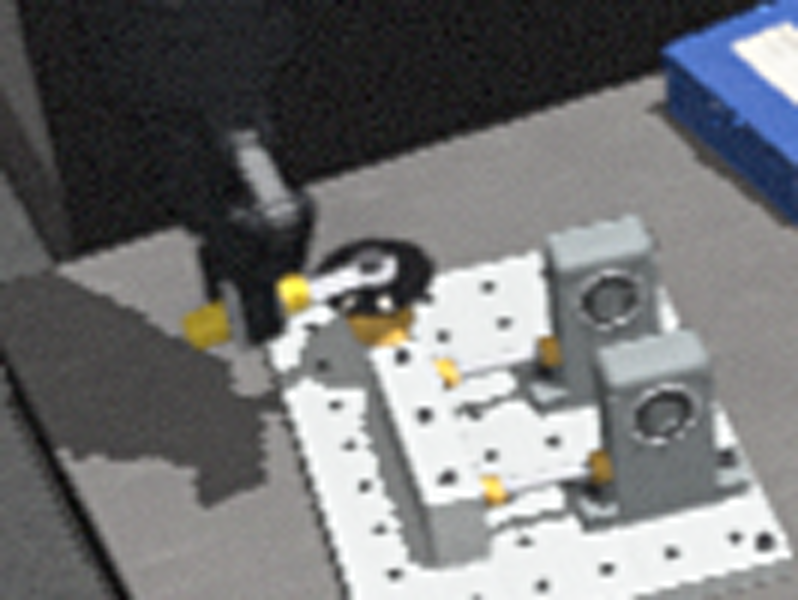

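The crop shows the fingers straddling the sleeve, with yellow on both sides at (205,328) and (293,290). Next I'll turn the lever.

```bash
python3 -m pendant '[{"hand":0.2,"dx":-0.01,"dy":-0.4,"dz":0,"twist":-0.072},{"hand":0.2,"dx":-0.01,"dy":-0.4,"dz":0,"twist":-0.072},{"hand":0.2,"dx":-0.01,"dy":-0.4,"dz":0,"twist":-0.072},{"hand":0.2,"dx":-0.01,"dy":-0.4,"dz":0,"twist":-0.072},{"hand":0.2,"dx":-0.01,"dy":-0.4,"dz":0,"twist":-0.072},{"hand":0.2,"dx":-0.01,"dy":-0.4,"dz":0,"twist":-0.072},{"hand":0.2,"dx":-0.01,"dy":-0.4,"dz":0,"twist":-0.072},{"hand":0.2,"dx":-0.01,"dy":-0.4,"dz":0,"twist":-0.072},{"hand":0.2,"dx":0,"dy":0,"dz":0,"twist":0},{"hand":0.2,"dx":0,"dy":0,"dz":0,"twist":0}]'
python3 -m pendant '[{"hand":0.2,"dx":0,"dy":0,"dz":0,"twist":0},{"hand":0.35,"dx":0,"dy":0,"dz":0,"twist":0},{"hand":0.35,"dx":0,"dy":0,"dz":0,"twist":0},{"hand":0.35,"dx":0,"dy":0,"dz":0,"twist":0},{"hand":0.35,"dx":0,"dy":0,"dz":-1.5,"twist":0},{"hand":0.35,"dx":0,"dy":0,"dz":-2,"twist":0},{"hand":0.35,"dx":0,"dy":0,"dz":-3,"twist":0},{"hand":0.35,"dx":0,"dy":0,"dz":-2.5,"twist":0},{"hand":0.35,"dx":0,"dy":0,"dz":0,"twist":0},{"hand":0.35,"dx":0,"dy":0,"dz":0,"twist":0}]'
python3 - <<'E'
from h import *
np.set_printoptions(precision=4,suppress=True)
for i in range(3): get_image("side")
R=lambda q:cv2.minAreaRect((q[:,:2]*1000).astype(np.float32))
for n in("scene","side","wrist"):
    p=get_image(n)
    if n=="wrist": X,u,v=fcloud(p)
    else: X=cloud(p);v,u=np.nonzero(p["depth"]>0)
    im=cv2.cvtColor(p["image"],cv2.COLOR_RGB2HSV); yel=(cv2.inRange(im,(24,150,60),(35,255,255))>0)[v,u]
    q=X[yel&(X[:,2]>.06)&(X[:,2]<.072)&(abs(X[:,0]-.43)<.06)&(abs(X[:,1]-.26)<.06)]
    print(n,len(q),R(q) if len(q) else "")
o=get_obs();print(o["t"],o["eef_pos"])
H=np.array([.472,.2885]); print("exp grip45",g2w(-.08-.053*.7071,.08-.053*.7071),"lever ang wanted 216 -> mod 90 =36")
E
```

```text
t: 5.15
eef_pos: [0.4286, 0.258, 0.0657]
orientation: [[-0.8, -0.6, 0.001], [-0.6, 0.8, 0.0], [-0.001, -0.0, -1.0]]
ft_force: [0.2, 0.2, 0.1]
finger_gap: 0.0168
gripper_force: 0.0
t: 5.98
eef_pos: [0.4293, 0.2584, 0.1564]
orientation: [[-0.799, -0.602, 0.003], [-0.602, 0.799, 0.001], [-0.003, -0.001, -1.0]]
ft_force: [-0.0, -0.4, -0.4]
finger_gap: 0.03
gripper_force: 0.0
scene 92 ((430.87115478515625, 255.7696990966797), (50.2680778503418, 13.894826889038086), 40.41299819946289)
side 73 ((431.2511901855469, 256.3714294433594), (50.00617599487305, 15.675104141235352), 36.13804626464844)
wrist 1518 ((428.6919860839844, 259.39410400390625), (49.20894241333008, 13.018535614013672), 37.38051986694336)
6.2833 [0.4278 0.2578 0.1543]
exp grip45 [0.4291 0.2574] lever ang wanted 216 -> mod 90 =36
```

```bash
python3 - <<'E'
from h import *
plan([.384,-.2156],.16,172.1,16)
E
```

```text
n=16 dx=2.727 dy=-1.364 dz=-0.036 twist=-0.0492 | step 3.05cm
```

```bash
python3 -m pendant '[{"hand":0.6,"dx":2.73,"dy":-1.36,"dz":-0.04,"twist":-0.0492},{"hand":0.6,"dx":2.73,"dy":-1.36,"dz":-0.04,"twist":-0.0492},{"hand":0.6,"dx":2.73,"dy":-1.36,"dz":-0.04,"twist":-0.0492},{"hand":0.6,"dx":2.73,"dy":-1.36,"dz":-0.04,"twist":-0.0492},{"hand":0.6,"dx":2.73,"dy":-1.36,"dz":-0.04,"twist":-0.0492},{"hand":0.6,"dx":2.73,"dy":-1.36,"dz":-0.04,"twist":-0.0492},{"hand":0.6,"dx":2.73,"dy":-1.36,"dz":-0.04,"twist":-0.0492},{"hand":0.6,"dx":2.73,"dy":-1.36,"dz":-0.04,"twist":-0.0492},{"hand":0.6,"dx":2.73,"dy":-1.36,"dz":-0.04,"twist":-0.0492},{"hand":0.6,"dx":2.73,"dy":-1.36,"dz":-0.04,"twist":-0.0492}]'
python3 -m pendant '[{"hand":0.6,"dx":2.73,"dy":-1.36,"dz":-0.04,"twist":-0.0492},{"hand":0.6,"dx":2.73,"dy":-1.36,"dz":-0.04,"twist":-0.0492},{"hand":0.6,"dx":2.73,"dy":-1.36,"dz":-0.04,"twist":-0.0492},{"hand":0.6,"dx":2.73,"dy":-1.36,"dz":-0.04,"twist":-0.0492},{"hand":0.6,"dx":2.73,"dy":-1.36,"dz":-0.04,"twist":-0.0492},{"hand":0.6,"dx":2.73,"dy":-1.36,"dz":-0.04,"twist":-0.0492},{"hand":0.6,"dx":0,"dy":0,"dz":0,"twist":0},{"hand":0.6,"dx":0,"dy":0,"dz":0,"twist":0},{"hand":0.6,"dx":0,"dy":0,"dz":0,"twist":0},{"hand":0.6,"dx":0,"dy":0,"dz":0,"twist":0}]'
python3 - <<'E'
from h import *
np.set_printoptions(precision=4,suppress=True)
for i in range(3): get_image("side")
for n in("scene","wrist"):
    p=get_image(n)
    if n=="wrist": X,u,v=fcloud(p)
    else: X=cloud(p);v,u=np.nonzero(p["depth"]>0)
    for o in outline_of(p,"shaft")[:1]:
        s=o["mask"][v,u]; q=X[s]; q=q[(q[:,2]>.044)&(q[:,2]<.06)&(abs(q[:,0]-.387)<.06)]
        f=cv2.fitLine(q[:,:2].astype(np.float32),cv2.DIST_HUBER,0,.01,.01).ravel(); 
        if f[1]<0:f[:2]*=-1
        w=(q[:,:2]-f[2:]); s=w@f[:2]; c=w@[-f[1],f[0]]
        print(n,o["score"],len(q),"ang",np.degrees(np.arctan2(f[1],f[0])),"ends",f[2:]+f[:2]*s.min(),f[2:]+f[:2]*s.max(),"len",np.ptp(s),"width",np.percentile(c,[2,98]),"z",np.percentile(q[:,2],[50,95]))
save(p,"w3.png")
o=get_obs();print(o["eef_pos"],np.degrees(np.arctan2(o["orientation"][1][1],o["orientation"][0][1])))
E
```

```text
t: 7.12
eef_pos: [0.3553, -0.0364, 0.159]
orientation: [[-0.417, -0.909, -0.001], [-0.909, 0.417, 0.0], [0.0, 0.001, -1.0]]
ft_force: [1.3, -0.6, -0.4]
finger_gap: 0.0511
gripper_force: 0.0
t: 7.95
eef_pos: [0.3834, -0.2143, 0.1613]
orientation: [[-0.137, -0.991, -0.001], [-0.991, 0.137, 0.001], [-0.001, 0.001, -1.0]]
ft_force: [-0.1, -0.0, 1.1]
finger_gap: 0.0511
gripper_force: 0.0
scene 0.93 741 ang 81.95715 ends [ 0.3691 -0.3245] [ 0.3958 -0.1355] len 0.19088503414104258 width [-0.0057  0.0051] z [0.0519 0.0544]
wrist 0.56 5163 ang 82.07436 ends [ 0.3689 -0.3218] [ 0.4049 -0.0636] len 0.2606920565035299 width [-0.0056  0.0055] z [0.0525 0.0539]
[ 0.384  -0.2151  0.1618] 172.15560397751517
```

View pics/w3.png

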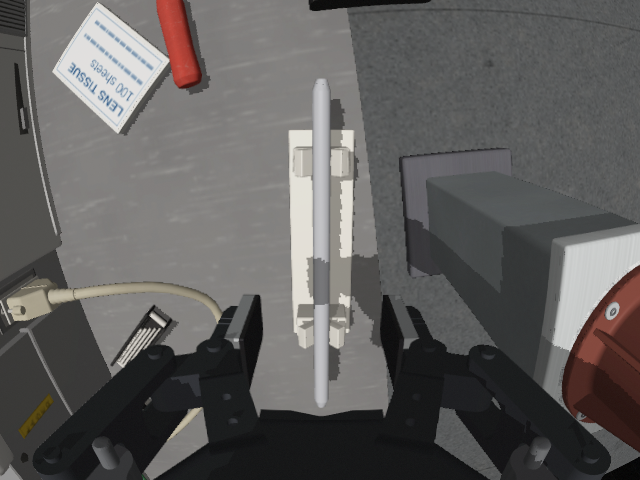

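The wrist view shows the shaft centred between the fingers, running from (320,80) to (321,405), with the V-rests around it. I'll descend and grip.

```bash
python3 -m pendant '[{"hand":0.6,"dx":0,"dy":0,"dz":1.8,"twist":0},{"hand":0.6,"dx":0,"dy":0,"dz":1.8,"twist":0},{"hand":0.6,"dx":0,"dy":0,"dz":1.8,"twist":0},{"hand":0.6,"dx":0,"dy":0,"dz":1.8,"twist":0},{"hand":0.6,"dx":0,"dy":0,"dz":1.8,"twist":0},{"hand":0.6,"dx":0,"dy":0,"dz":1.8,"twist":0},{"hand":0.6,"dx":0,"dy":0,"dz":1.4,"twist":0},{"hand":0.6,"dx":0,"dy":0,"dz":0,"twist":0},{"hand":0.6,"dx":0,"dy":0,"dz":0,"twist":0},{"hand":0.6,"dx":0,"dy":0,"dz":0,"twist":0}]'
python3 -m pendant '[{"hand":0,"dx":0,"dy":0,"dz":0,"twist":0},{"hand":0,"dx":0,"dy":0,"dz":0,"twist":0},{"hand":0,"dx":0,"dy":0,"dz":0,"twist":0},{"hand":0,"dx":0,"dy":0,"dz":0,"twist":0},{"hand":0,"dx":0,"dy":0,"dz":0,"twist":0},{"hand":0,"dx":0,"dy":0,"dz":0,"twist":0},{"hand":0,"dx":0,"dy":0,"dz":0,"twist":0},{"hand":0,"dx":0,"dy":0,"dz":0,"twist":0},{"hand":0,"dx":0,"dy":0,"dz":0,"twist":0},{"hand":0,"dx":0,"dy":0,"dz":0,"twist":0}]'
```

```text
t: 9.13
eef_pos: [0.3844, -0.2157, 0.0404]
orientation: [[-0.137, -0.991, 0.001], [-0.991, 0.137, -0.0], [0.0, -0.001, -1.0]]
ft_force: [0.8, -0.4, 0.7]
finger_gap: 0.0514
gripper_force: 0.0
t: 9.97
eef_pos: [0.384, -0.2157, 0.0403]
orientation: [[-0.137, -0.991, 0.0], [-0.991, 0.137, -0.001], [0.001, -0.0, -1.0]]
ft_force: [-2.8, 0.7, 8.1]
finger_gap: 0.01
gripper_force: 58.5
```

```bash
sed -i 's/^G0=.*/G0=np.array([.538,.199]); GA=np.deg2rad(81.0)/' h.py; python3 -m pendant '[{"hand":0,"dx":0,"dy":0,"dz":-0.5,"twist":0},{"hand":0,"dx":0,"dy":0,"dz":-1,"twist":0},{"hand":0,"dx":0,"dy":0,"dz":-1.5,"twist":0},{"hand":0,"dx":0,"dy":0,"dz":-1.5,"twist":0},{"hand":0,"dx":0,"dy":0,"dz":-1.5,"twist":0},{"hand":0,"dx":0,"dy":0,"dz":-1.5,"twist":0},{"hand":0,"dx":0,"dy":0,"dz":-0.5,"twist":0},{"hand":0,"dx":0,"dy":0,"dz":0,"twist":0},{"hand":0,"dx":0,"dy":0,"dz":0,"twist":0},{"hand":0,"dx":0,"dy":0,"dz":0,"twist":0}]'
python3 - <<'E'
from h import *
o=get_obs();print(o["finger_gap"],o["gripper_force"],o["ft_force"])
plan(g2w(0,-.218),.12,171.0,9)
E
```

```text
t: 10.8
eef_pos: [0.3835, -0.2151, 0.1189]
orientation: [[-0.137, -0.991, -0.001], [-0.991, 0.137, 0.001], [-0.001, 0.001, -1.0]]
ft_force: [0.1, -0.6, -2.6]
finger_gap: 0.01
gripper_force: 58.5
0.0100164500303309 58.470852971076965 [ 0.14674504 -0.6302643  -2.64866645]
n=9 dx=-2.380 dy=-1.002 dz=-0.012 twist=0.0022 | step 2.58cm
```

```bash
python3 -m pendant '[{"hand":0,"dx":-1.2,"dy":-0.5,"dz":0,"twist":0.002},{"hand":0,"dx":-2.4,"dy":-1,"dz":0,"twist":0.0025},{"hand":0,"dx":-3,"dy":-1.25,"dz":0,"twist":0.0025},{"hand":0,"dx":-3,"dy":-1.25,"dz":0,"twist":0.0025},{"hand":0,"dx":-3,"dy":-1.25,"dz":0,"twist":0.0025},{"hand":0,"dx":-3,"dy":-1.25,"dz":0,"twist":0.0025},{"hand":0,"dx":-3,"dy":-1.25,"dz":0,"twist":0.0025},{"hand":0,"dx":-2.0,"dy":-0.9,"dz":0,"twist":0.0025},{"hand":0,"dx":-0.8,"dy":-0.4,"dz":0,"twist":0},{"hand":0,"dx":0,"dy":0,"dz":0,"twist":0}]'
cat >> h.py <<'E'
def shaft_in_guide(n,p=None):
    """shaft and guide measured in one picture; returns blocks rect and shaft line, world"""
    p=p or get_image(n)
    if n=="wrist": X,u,v=fcloud(p)
    else: X=cloud(p);v,u=np.nonzero(p["depth"]>0)
    b=X[(X[:,2]>.078)&(X[:,2]<.092)&(abs(X[:,0]-.538)<.05)&(abs(X[:,1]-.197)<.08)&(p["image"][v,u].max(1)>0)]
    if len(b)>20 and n!="wrist": print(n,"blocks",len(b),cv2.minAreaRect((b[:,:2]*1000).astype(np.float32)),np.median(b[:,2]))
    for o in outline_of(p,"shaft")[:1]:
        zs=get_obs()["eef_pos"][2]+.008
        s=o["mask"][v,u]&(abs(X[:,2]-zs)<.02); q=X[s]
        f=cv2.fitLine(q[:,:2].astype(np.float32),cv2.DIST_HUBER,0,.01,.01).ravel()
        if f[1]<0:f[:2]*=-1
        s=(q[:,:2]-f[2:])@f[:2]; g=np.polyfit(s,q[:,2],1)
        print(n,"shaft",round(o["score"],2),len(q),"ang",np.degrees(np.arctan2(f[1],f[0])),"ends",f[2:]+f[:2]*s.min(),f[2:]+f[:2]*s.max(),"len",np.ptp(s),"z med",np.median(q[:,2]),"95%",np.percentile(q[:,2],95),"slope",g[0])
    return p
E
python3 - <<'E'
from h import *
np.set_printoptions(precision=4,suppress=True)
for i in range(4): get_image("side")
for n in("scene","side","wrist"): p=shaft_in_guide(n); save(p,n+"4.png")
for l,e in(("bore_entry",g2w(0,-.046)),("guide",G0)):
  for a in place_of(p,l)[:1]: print(l,a["score"],fatz(p,px(p,a["xy"]),.064 if l!="guide" else 0),e)
o=get_obs();print(o["t"],o["eef_pos"],np.degrees(np.arctan2(o["orientation"][1][1],o["orientation"][0][1])),o["finger_gap"])
E
```

```text
t: 11.63
eef_pos: [0.5051, -0.0156, 0.1188]
orientation: [[-0.154, -0.988, -0.001], [-0.988, 0.154, 0.0], [-0.0, 0.001, -1.0]]
ft_force: [-0.7, 0.1, -2.3]
finger_gap: 0.0099
gripper_force: 58.6
scene blocks 238 ((538.1650390625, 196.74688720703125), (93.82398986816406, 38.922054290771484), 81.09842681884766) 0.08414005680687381
scene shaft 0.55 323 ang 81.30575 ends [ 0.4869 -0.1267] [0.526  0.1293] len 0.25906668162583746 z med 0.13085991701426417 95% 0.1334814883422683 slope -0.0067414769037969285
side shaft 0.81 291 ang 80.24608 ends [ 0.487  -0.1261] [0.5148 0.0359] len 0.16439563593787931 z med 0.1310788359438796 95% 0.13392409124192917 slope -0.002172378602573476
wrist shaft 0.97 12241 ang 80.863556 ends [ 0.4871 -0.124 ] [0.5109 0.0239] len 0.14981713855268575 z med 0.13177501381509107 95% 0.1332905848395613 slope -0.0006940244264783258
12.2333 [ 0.5047 -0.0173  0.1198] 170.98633065377152 0.010045353008348292
```

View pics/wrist4.png

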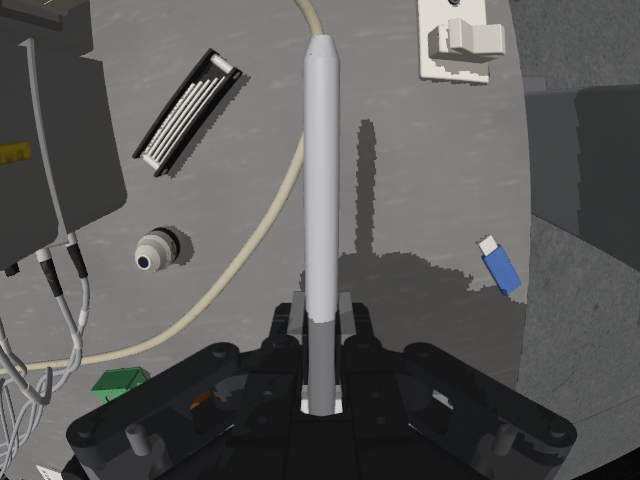

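The wrist view shows the shaft gripped straight along the tool axis, with its tail at (320,38). I'll lower it to bore height with a small sideways trim, then compare it with the bore in the scene camera.

```bash
python3 -m pendant '[{"hand":0,"dx":0,"dy":-0.08,"dz":0.6,"twist":0},{"hand":0,"dx":0,"dy":0,"dz":1.2,"twist":0},{"hand":0,"dx":0,"dy":0,"dz":1.2,"twist":0},{"hand":0,"dx":0,"dy":0,"dz":1.2,"twist":0},{"hand":0,"dx":0,"dy":0,"dz":1.2,"twist":0},{"hand":0,"dx":0,"dy":0,"dz":0.6,"twist":0},{"hand":0,"dx":0,"dy":0,"dz":0.3,"twist":0},{"hand":0,"dx":0,"dy":0,"dz":0,"twist":0},{"hand":0,"dx":0,"dy":0,"dz":0,"twist":0},{"hand":0,"dx":0,"dy":0,"dz":0,"twist":0}]'
python3 - <<'E'
from h import *
np.set_printoptions(precision=4,suppress=True)
E=[];F=[]
for n in("scene","side","scene","side"): p=shaft_in_guide(n); o=get_obs();E.append(o["eef_pos"]);F.append(o["ft_force"])
for i in range(4): p=get_image("scene"); o=get_obs();E.append(o["eef_pos"]);F.append(o["ft_force"])
E=np.array(E); print(E.mean(0),E.std(0),np.mean(F,0),np.std(F,0),o["t"])
a=p["image"][150:270,220:380,::-1]; cv2.imwrite("pics/s5c.png",cv2.resize(a,(800,600),interpolation=cv2.INTER_CUBIC))
E
```

```text
t: 13.07
eef_pos: [0.5061, -0.0172, 0.0573]
orientation: [[-0.156, -0.988, 0.001], [-0.988, 0.156, -0.0], [0.0, -0.001, -1.0]]
ft_force: [0.1, -0.8, -1.9]
finger_gap: 0.0102
gripper_force: 58.6
scene blocks 265 ((538.51220703125, 197.6182098388672), (93.6617660522461, 39.624752044677734), 80.79789733886719) 0.08381029147590036
scene shaft 0.64 288 ang 81.38788 ends [ 0.489  -0.1266] [0.5275 0.1278] len 0.257287143402838 z med 0.06862351361001785 95% 0.07167543708503624 slope -0.002760457746832811
side shaft 0.6 264 ang 80.5399 ends [ 0.4893 -0.1245] [0.515  0.0299] len 0.15650296818200382 z med 0.069154639413128 95% 0.07132297191765125 slope 0.004126142336030529
scene blocks 253 ((538.6409301757812, 197.19876098632812), (92.75227355957031, 39.749359130859375), 80.83241271972656) 0.0840125577978227
scene shaft 0.79 276 ang 80.87042 ends [ 0.4886 -0.1258] [0.5286 0.1228] len 0.25184357991067513 z med 0.06878864051081235 95% 0.07110706321697105 slope 0.0006934485804893973
side shaft 0.51 262 ang 80.522446 ends [ 0.4886 -0.1269] [0.5155 0.0341] len 0.16317163399056628 z med 0.068441080721107 95% 0.07098091254748627 slope 0.006526051923564228
[ 0.5057 -0.0171  0.0569] [0.0002 0.     0.0002] [-0.3508 -0.1906 -1.7491] [0.3904 0.4047 0.4961] 13.6667
```

View pics/s5c.png

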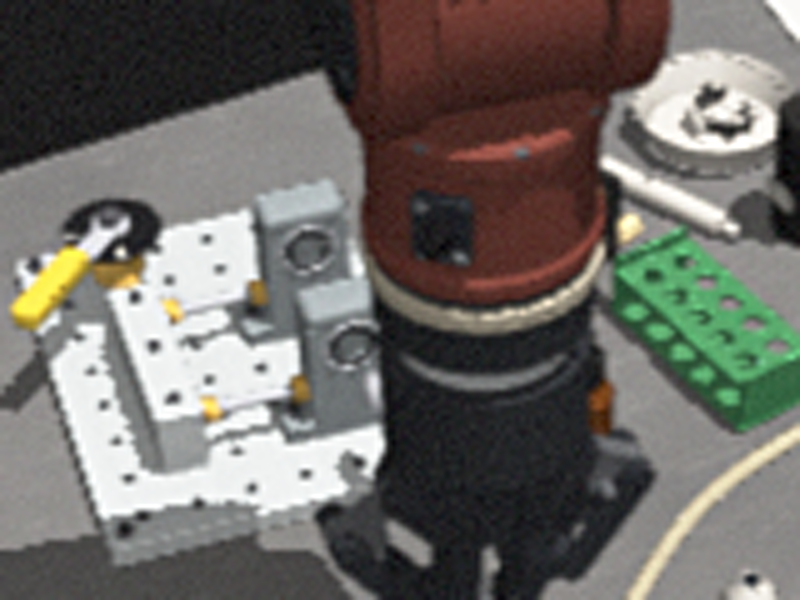

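The crop shows the valve lever left at about 45° (from (110,225) to (45,290)), and the gripper hides the shaft tip. Height and alignment agree to about 1 mm. I'll trim 0.8 mm back and feel my way into the first bore.

```bash
python3 -m pendant '[{"hand":0,"dx":-0.3,"dy":0.08,"dz":0.05,"twist":0},{"hand":0,"dx":-0.4,"dy":0,"dz":0,"twist":0},{"hand":0,"dx":-0.4,"dy":0,"dz":0,"twist":0},{"hand":0,"dx":-0.4,"dy":0,"dz":0,"twist":0},{"hand":0,"dx":-0.4,"dy":0,"dz":0,"twist":0},{"hand":0,"dx":-0.3,"dy":0,"dz":0,"twist":0},{"hand":0,"dx":-0.3,"dy":0,"dz":0,"twist":0},{"hand":0,"dx":0,"dy":0,"dz":0,"twist":0},{"hand":0,"dx":0,"dy":0,"dz":0,"twist":0},{"hand":0,"dx":0,"dy":0,"dz":0,"twist":0}]'
cat >> h.py <<'E'
def feel(k=6):
    E=[];F=[];T=[]
    for i in range(k): get_image("side"); o=get_obs();E.append(o["eef_pos"]);F.append(o["ft_force"]);T.append(o["torque"])
    R=np.array(o["orientation"]); f=np.mean(F,0)-[-.35,-.2,-1.75]
    gx=np.array([np.sin(GA),-np.cos(GA)]);gy=np.array([np.cos(GA),np.sin(GA)]); e=np.mean(E,0)
    print("t",round(o["t"],2),"eef",e.round(4),"guide-frame",(gx@(e[:2]-G0)).round(4),(gy@(e[:2]-G0)).round(4),"| force gx,gy,z",(gx@f[:2]).round(2),(gy@f[:2]).round(2),f[2].round(2),"torque",np.mean(T,0).round(3),"gap",o["finger_gap"])
E
python3 -c "from h import *; feel()"
```

```text
t: 14.5
eef_pos: [0.5087, 0.0076, 0.0562]
orientation: [[-0.156, -0.988, 0.0], [-0.988, 0.156, -0.0], [0.0, -0.0, -1.0]]
ft_force: [-0.0, -0.4, -1.9]
finger_gap: 0.0101
gripper_force: 58.6
t 14.8 eef [0.5087 0.0075 0.0562] guide-frame 0.001 -0.1937 | force gx,gy,z -0.04 0.11 -0.37 torque [-0.031  0.004 -0.016] gap 0.009648649849009474
```

No contact so far, so I'll advance 15 mm more.

```bash
python3 -m pendant '[{"hand":0,"dx":-0.2,"dy":0,"dz":0,"twist":0},{"hand":0,"dx":-0.2,"dy":0,"dz":0,"twist":0},{"hand":0,"dx":-0.2,"dy":0,"dz":0,"twist":0},{"hand":0,"dx":-0.2,"dy":0,"dz":0,"twist":0},{"hand":0,"dx":-0.2,"dy":0,"dz":0,"twist":0},{"hand":0,"dx":-0.2,"dy":0,"dz":0,"twist":0},{"hand":0,"dx":-0.2,"dy":0,"dz":0,"twist":0},{"hand":0,"dx":-0.1,"dy":0,"dz":0,"twist":0},{"hand":0,"dx":0,"dy":0,"dz":0,"twist":0},{"hand":0,"dx":0,"dy":0,"dz":0,"twist":0}]'; python3 -c "from h import *; feel()"
```

```text
t: 15.63
eef_pos: [0.511, 0.0226, 0.0562]
orientation: [[-0.156, -0.988, -0.0], [-0.988, 0.156, -0.0], [0.0, -0.0, -1.0]]
ft_force: [-0.0, 0.3, -1.4]
finger_gap: 0.0101
gripper_force: 58.6
t 15.93 eef [0.511  0.0224 0.0562] guide-frame 0.001 -0.1786 | force gx,gy,z 0.05 0.27 -0.61 torque [-0.048  0.004 -0.   ] gap 0.01001941467137563
```

```bash
python3 -m pendant '[{"hand":0,"dx":-0.3,"dy":0,"dz":0,"twist":0},{"hand":0,"dx":-0.3,"dy":0,"dz":0,"twist":0},{"hand":0,"dx":-0.3,"dy":0,"dz":0,"twist":0},{"hand":0,"dx":-0.3,"dy":0,"dz":0,"twist":0},{"hand":0,"dx":-0.3,"dy":0,"dz":0,"twist":0},{"hand":0,"dx":-0.3,"dy":0,"dz":0,"twist":0},{"hand":0,"dx":-0.3,"dy":0,"dz":0,"twist":0},{"hand":0,"dx":-0.3,"dy":0,"dz":0,"twist":0},{"hand":0,"dx":-0.3,"dy":0,"dz":0,"twist":0},{"hand":0,"dx":-0.1,"dy":0,"dz":0,"twist":0}]'; python3 - <<'E'
from h import *
feel()
for n in("scene","side"): p=shaft_in_guide(n)
p=get_image("scene"); a=p["image"][160:260,220:353,::-1]; cv2.imwrite("pics/s6c.png",cv2.resize(a,(798,600),interpolation=cv2.INTER_CUBIC))
E
```

```text
t: 16.77
eef_pos: [0.5155, 0.0506, 0.0562]
orientation: [[-0.156, -0.988, 0.0], [-0.988, 0.156, 0.0], [-0.0, -0.0, -1.0]]
ft_force: [-0.9, -0.1, -1.4]
finger_gap: 0.0096
gripper_force: 58.6
t 17.07 eef [0.5154 0.0502 0.0562] guide-frame 0.001 -0.1505 | force gx,gy,z 0.34 0.45 -0.45 torque [-0.047 -0.014  0.001] gap 0.010325923519768286
scene blocks 135 ((532.2237548828125, 198.83718872070312), (92.2494888305664, 26.94997215270996), 80.62519073486328) 0.08409412348318068
scene shaft 0.68 267 ang 80.11052 ends [ 0.49764428 -0.05907225] [0.51924983 0.06485635] len 0.12579785414817787 z med 0.06771288581411421 95% 0.07039937186981725 slope 0.005482819364049254
side shaft 0.59 242 ang 80.29066 ends [ 0.4979868 -0.0602633] [0.52550987 0.10059548] len 0.16319640348834005 z med 0.06760799765951435 95% 0.0700432116648499 slope -0.0025444119460314284
```

View pics/s6c.png

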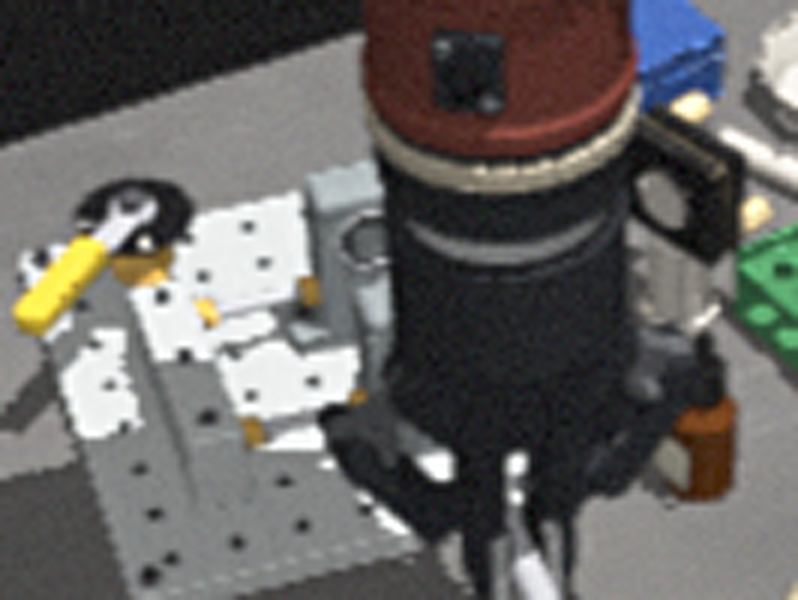

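The crop shows the shaft under the gripper and heading into the near block. The lever is still at 45°, and the measured tail puts the tip mid-gap. I'll continue gently into the second bushing.

```bash
python3 -m pendant '[{"hand":0,"dx":-0.3,"dy":0,"dz":0,"twist":0},{"hand":0,"dx":-0.3,"dy":0,"dz":0,"twist":0},{"hand":0,"dx":-0.3,"dy":0,"dz":0,"twist":0},{"hand":0,"dx":-0.3,"dy":0,"dz":0,"twist":0},{"hand":0,"dx":-0.3,"dy":0,"dz":0,"twist":0},{"hand":0,"dx":-0.3,"dy":0,"dz":0,"twist":0},{"hand":0,"dx":-0.3,"dy":0,"dz":0,"twist":0},{"hand":0,"dx":-0.2,"dy":0,"dz":0,"twist":0},{"hand":0,"dx":-0.2,"dy":0,"dz":0,"twist":0},{"hand":0,"dx":0,"dy":0,"dz":0,"twist":0}]'; python3 -c "from h import *; feel()"
```

```text
t: 18.15
eef_pos: [0.5194, 0.0752, 0.0562]
orientation: [[-0.156, -0.988, 0.0], [-0.988, 0.156, 0.0], [-0.0, -0.0, -1.0]]
ft_force: [-0.0, 1.1, -2.0]
finger_gap: 0.01
gripper_force: 58.6
t 18.45 eef [0.5193 0.0748 0.0562] guide-frame 0.001 -0.1256 | force gx,gy,z 0.25 0.22 -0.4 torque [-0.053  0.01  -0.015] gap 0.009491587232955258
```

```bash
python3 -m pendant '[{"hand":0,"dx":-0.2,"dy":0,"dz":0,"twist":0},{"hand":0,"dx":-0.2,"dy":0,"dz":0,"twist":0},{"hand":0,"dx":-0.2,"dy":0,"dz":0,"twist":0},{"hand":0,"dx":-0.2,"dy":0,"dz":0,"twist":0},{"hand":0,"dx":-0.2,"dy":0,"dz":0,"twist":0},{"hand":0,"dx":-0.2,"dy":0,"dz":0,"twist":0},{"hand":0,"dx":0,"dy":0,"dz":0,"twist":0},{"hand":0,"dx":0,"dy":0,"dz":0,"twist":0},{"hand":0,"dx":0,"dy":0,"dz":0,"twist":0},{"hand":0,"dx":0,"dy":0,"dz":0,"twist":0}]'; python3 -c "from h import *; feel()"
```

```text
t: 19.28
eef_pos: [0.5212, 0.0866, 0.0562]
orientation: [[-0.156, -0.988, 0.0], [-0.988, 0.156, -0.0], [0.0, -0.0, -1.0]]
ft_force: [-0.3, -0.5, -1.7]
finger_gap: 0.0095
gripper_force: 58.6
t 19.58 eef [0.5212 0.0866 0.0562] guide-frame 0.001 -0.1136 | force gx,gy,z 0.23 0.21 -0.11 torque [-0.058 -0.004  0.026] gap 0.009902613143255324
```

```bash
python3 -m pendant '[{"hand":0,"dx":-0.3,"dy":0,"dz":0,"twist":0},{"hand":0,"dx":-0.3,"dy":0,"dz":0,"twist":0},{"hand":0,"dx":-0.3,"dy":0,"dz":0,"twist":0},{"hand":0,"dx":-0.3,"dy":0,"dz":0,"twist":0},{"hand":0,"dx":-0.3,"dy":0,"dz":0,"twist":0},{"hand":0,"dx":-0.3,"dy":0,"dz":0,"twist":0},{"hand":0,"dx":-0.3,"dy":0,"dz":0,"twist":0},{"hand":0,"dx":-0.2,"dy":0,"dz":0,"twist":0},{"hand":0,"dx":-0.2,"dy":0,"dz":0,"twist":0},{"hand":0,"dx":0,"dy":0,"dz":0,"twist":0}]'; python3 - <<'E'
from h import *
np.set_printoptions(precision=4,suppress=True)
feel()
for n in("scene","side","wrist"):
    for k in range(2 if n!="wrist" else 1):
        p=shaft_in_guide(n)
for n in("scene","side"):
    p=get_image(n); X=cloud(p)
    G=np.array([.5385,.197]); d=X[:,:2]-G
    gx=d@[np.sin(GA),-np.cos(GA)]; gy=d@[np.cos(GA),np.sin(GA)]
    s=(abs(gx)<.012)&(gy>.044)&(gy<.09)&(X[:,2]>.045)&(X[:,2]<.078); print(n,"tip pts",s.sum(),np.sort(gy[s])[-8:])
    s=(abs(gx)<.012)&(gy<-.13)&(gy>-.27)&(X[:,2]>.045)&(X[:,2]<.078); print(n,"tail",s.sum(),np.sort(gy[s])[:5], "gx med",np.median(gx[s]))
E
```

```text
t: 20.42
eef_pos: [0.5252, 0.1118, 0.0562]
orientation: [[-0.156, -0.988, 0.0], [-0.988, 0.156, 0.0], [-0.0, -0.0, -1.0]]
ft_force: [-0.2, -0.8, -2.5]
finger_gap: 0.0098
gripper_force: 58.6
t 20.72 eef [0.5251 0.1114 0.0562] guide-frame 0.001 -0.0886 | force gx,gy,z 0.24 0.44 -0.21 torque [-0.037  0.005 -0.012] gap 0.010209323454754202
scene blocks 48 ((524.8677978515625, 184.02850341796875), (125.5740737915039, 22.668947219848633), 89.21398162841797) 0.08370390613859266
scene shaft 0.59 227 ang 80.03069 ends [0.5074 0.0039] [0.5283 0.1224] len 0.120348807998824 z med 0.0678591374731212 95% 0.07063116111323121 slope 0.005649278742723821
scene blocks 51 ((523.185546875, 199.3492431640625), (92.71102905273438, 11.26953125), 78.6485366821289) 0.08297777604892109
scene shaft 0.69 226 ang 80.50095 ends [0.5077 0.0019] [0.5274 0.12  ] len 0.1196723266204775 z med 0.06737292956273931 95% 0.07028546361355784 slope 0.003737455075437175
side shaft 0.7 197 ang 80.514465 ends [0.508  0.0017] [0.5329 0.1505] len 0.15090287803097974 z med 0.06793845115563056 95% 0.07038025428974647 slope 0.007631398687672364
side shaft 0.64 155 ang 80.36537 ends [0.5081 0.0044] [0.5324 0.1473] len 0.1448952446151498 z med 0.06772835750283748 95% 0.07019560733571281 slope -0.0044131677362201985
wrist shaft 0.88 12351 ang 80.873024 ends [0.5078 0.005 ] [0.5321 0.1563] len 0.1531634099352135 z med 0.0682058384073069 95% 0.06974360922543522 slope -0.0014302499764197458
scene tip pts 0 []
scene tail 150 [-0.1977 -0.1973 -0.1965 -0.1961 -0.1959] gx med -4.487700763295014e-06
side tip pts 0 []
side tail 103 [-0.1965 -0.1961 -0.1949 -0.1943 -0.1936] gx med 0.0005431858602644716
```

The shaft tip stands about 16 mm out, contact forces are below 1 N, the grip is 58 N and the lever hasn't been touched since it was set. I'm handing in.

```bash
python3 -c "from station import *; print(sign_off())"
```

```text
the job is handed in; nothing more can be done
None
```

I handed the job in with the valve at about half open (cameras read 45–49°) and the shaft gripped at about 58 N through both bushings. By camera measurement of its tail, its leading end stands about 16 mm out of the far bushing. Contact forces stayed under 1 N in every check, and the hand-in gave no pass or fail result.

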